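# Point out the next decorating job

### The job

Show the decorator the next job by pointing, touching nothing: with the fingertips a few centimetres (two to five) above it, point first at the foot of the wide, shallow bowl among the three upturned bowls on the board, then at the cap of the squat jar, then at the middle of the banding wheel, staying still about two seconds over each. Do not point at the other bowls or the tall bottle on the way (pass well above them), and move nothing; the program finishes with the arm still pointing at the middle of the wheel, clear of it.

Things in the scene. Friction and masses are not known exactly. Their poses are not given: they have to be found in the camera images.
- board: Fixed plywood ware board lying on the table, 150 x 460 x 18 mm, long side along its y. Origin: centre of its underside, at table height. Three upturned unglazed bowls of one colour stand on it in a row, about 145 mm apart, in any order.
- shallow_bowl: The wide, shallow bowl, loose, standing upside down on the board: 130 mm across, 45 mm high with its foot ring (68 mm across) on top; the widest and lowest of the three. Origin: centre of its rim plane, on the board; z up.
- shallow_bowl_foot (a point): Middle of the shallow bowl's foot, level with the top of the foot ring, 63 mm above the table; z up. The thing to point at first, from above.
- rice_bowl: Bystander: loose upturned bowl of middle size, 108 mm across, 68 mm high, foot ring 46 mm across. Origin: centre of its rim plane, on the board.
- rice_bowl_foot (a point): Middle of that bowl's foot, level with the top of the foot ring, 86 mm above the table; z up.
- deep_bowl: Bystander: loose upturned deep, narrow bowl, 86 mm across, 92 mm high, foot ring 50 mm across. Origin: centre of its rim plane, on the board.
- deep_bowl_foot (a point): Middle of that bowl's foot, level with the top of the foot ring, 110 mm above the table; z up.
- squat_jar: Loose squat white jar with a wide flat grey cap, 56 mm across, 45 mm high, cap 52 mm across. It stands on the table between the robot and the board. Origin: centre of its underside.
- squat_jar_cap (a point): Middle of the top of the squat jar's cap, 45 mm above the table; z up. The thing to point at second, from above.
- tall_bottle: Bystander: loose tall white bottle with a narrow grey cap, 44 mm across, 105 mm high, on the table in line with the squat jar, 110 mm or more from it. Origin: centre of its underside.
- tall_bottle_cap (a point): Middle of the top of the bottle's cap, 105 mm above the table; z up.
- wheel: Banding wheel (a potter's turntable) on the robot's right: fixed dark iron foot 170 mm across and column, carrying a level steel disc 220 mm across and 16 mm thick that turns if pushed; top of the disc 136 mm above the table. Origin: centre of the foot's underside.
- wheel_centre (a point): Centre of the top face of the wheel's disc, 136 mm above the table; z up. The thing to point at last, from above.
- brush: Bystander: loose wooden decorating brush about 200 mm long, lying on the table at the left, under 30 mm high. Its x runs along the brush.

How it is judged:
By the outcome, as a careful person would: the job done as asked, in the order asked, and still so for the second after the job is handed in, with the robot touching nothing.
It also fails if it takes over 54 s, if anything falls off the work surface, if the arm or the gripper's body presses on something with over 40 N, if the wrist force passes 120 N, or if a joint passes its speed limit or range.

### The arm

A 6-joint arm with a two-finger parallel gripper is mounted at the origin on the work surface. World frame = base frame: x ahead of the robot, y to its left, z up, the work surface at z = 0. Lengths are in m, angles in rad, forces in N, time in s.
With the tool pointing down it reaches from about 0.375 to 0.975 m from the base axis. Payload 3.8 kg.
Tool frame: the origin (TCP) lies midway between the tips of the shut fingers; the grasp point (between the pads) lies hold_point_z behind it (hold_point_z is the distance from the TCP to the grasp point, in m); z points along the fingers, y is the direction in which the jaws open and shut (so a half turn about z gives the same grasp; the last joint's range is limited). The gripper opens to 85 mm and grips with 20 to 120 N. Pads are 22 mm wide; open, the fingers measure 114 mm over their backs; the gripper's body (76 mm by 85 mm) begins 54 mm behind the grasp point. The pads swing forward as they close: fully open they stand 13 mm farther back than shut.
Start: joints at [-1.247, 0.264, 1.604, -0, 1.274, -0.037], TCP at [0.238, -0.632, 0.231] pointing down, gripper open.
Joint ranges: [-2.63, 2.63], [-0.94, 2.18], [0.31, 2.57], [-1.31, 4.45], [0, 2.66], [-2.55, 2.55]. Speed limits (rad/s): [2.57, 2.57, 3.14, 3.14, 3.14, 3.14].

### API

Orientations are given as a rotation vector (axis times angle).
In Python, from workcell import * gives the robot as it stands.
- The arm moves only by the tool play_rows, never from a script. Its arguments are lists of equal length, an entry for each row: "slide": the shift along the tool's x, y, z in cm, a list of three; "delta_rot": the turn, a rotation vector about the tool's x, y, z in rad, a list of three. In form: {"slide": [[x, y, z], ...], "delta_rot": [[wx, wy, wz], ...]}. A call has 1 to 12 rows; each row is the pose to reach, as a shift and turn from the pose measured when the call began, along the tool's axes at that moment; what a row does not reach only later rows make up. A row lasts 1/12 s, in which the tool goes at most 41.7 mm and 7.16 degrees, less where a joint would pass 70% of its speed; a pose out of reach is approached as far as the arm can. A call with a gripper value outside its range is refused whole. "hand" is the opening, from 0 (shut) to 1 (fully open), set as the call begins (left out, the last holds). The fingers move at their own pace and stop on an object; "force" is the grip in N (left out, the last holds). Time passes only in rows, so rows that repeat a pose let the fingers close. It gives the time, the measured TCP pose, the force and the opening at its end, in the units of the state.
- read_state(): the state, without advancing time (a new reading comes with each control period).
- read_camera(name): name is "side" or "top" or "wrist"; returns a dict with "image" (480x640x3 uint8, red, green, blue), "depth" (480x640 float32, m along the optical axis (not along the pixel's ray), 0 where there is no reading), "fovy" (degrees; the focal length in pixels is half the picture's height over the tangent of half this angle, whatever the lens; pixels are square), "cx", "cy" (the principal point, pixels), "world_from_camera" (4x4, takes a point from camera to world coordinates); the wrist camera has in their place "hand_eye" (4x4, takes a point from camera to tool coordinates, whose origin is the TCP and whose axes are the flange's). Camera axes: x right, y up, looking along -z (the intrinsics and any distortion apply to the point x, -y, -z); pixel columns grow to the right and rows downward; lengths in m; the calibration is good to about 2 mm. A picture is of the moment at which its call begins: read the wrist's pose just before it.
- finish_job(): hands the job in, once; it reports no verdict.
Trained networks look in a picture, given as the dict that the camera call returned (one of the last four; its "shot" number tells which), for a name from the list of things; names that differ only in an ending like _2 or _b are one class to them, and where a whole thing is asked for, a point or a joint stands for the part that bears it (a point fixed in the world has none). Each returns a list of dicts, best first, with "conf" (0 to 1); they miss things now and then, are a little off and sometimes report something else, mostly with a low value. They report only what shows in the picture. A call takes as long as a camera call.
- spot_in(target, picture): "bbox" ([centre column, centre row, width, height] in pixels, round what is visible of it).
- landmark_of(target, picture): "at" ([column, row] in pixels: a listed point, or the origin of a listed thing).
The state is a dict: "time": time; "q": joint angles; "joint_vel": joint speeds; "joint_torque": joint torques, N m; "tool_pos": TCP position; "tcp_rot": TCP orientation; "wrist_force": force on the tool from outside, world axes, zero at the start; "torque": the same for the moment, N m; "width": opening from 0.0 (shut) to 1.0 (fully open).
Only numpy, scipy, OpenCV 4.12 (cv2) and the standard library are available. Lean on these libraries where they do the work, as an engineer would, in place of code of your own. Each camera call takes 0.05 s, during which the arm holds its last target.

## Working session

There is one attempt and no reset: what is moved stays moved. The work goes in short steps, Python scripts to look and compute and a tool call to move; the robot and the scene stay as the last step left them, time stands still between calls to the robot, and variables do not carry over. Pictures are saved under pics/ and viewed, and the job is handed in when it is done.

Besides the shell and the picture viewer there is one more tool, called after "Call:" by a JSON object that holds its "api" and its "payload". play_rows: Moves the arm, as the interface text tells. Its arguments: {"type":"object","properties":{"slide":{"type":"array"},"delta_rot":{"type":"array"},"hand":{"type":"number"},"force":{"type":"number"}},"required":["slide","delta_rot"]}

```bash
mkdir -p pics; cat > h.py <<'E'
from workcell import *
import numpy as np, cv2
def save(p,n): cv2.imwrite('pics/'+n+'.png', p["image"][:,:,::-1])
def world(p,col,row,d=None,T=None,z=None):
    f=240/np.tan(np.radians(p["fovy"])/2)
    v=np.array([(col-p["cx"])/f,-(row-p["cy"])/f,-1])
    T=p["world_from_camera"] if T is None else T
    T=np.array(T)
    if z is not None:
        o=T[:3,3];r=T[:3,:3]@v; return o+r*(z-o[2])/r[2]
    return T[:3,:3]@(v*d)+T[:3,3]
E
python3 - <<'E'
from h import *
s=read_state();print(s)
zs=dict(shallow_bowl_foot=.063,rice_bowl_foot=.086,deep_bowl_foot=.11,squat_jar_cap=.045,tall_bottle_cap=.105,wheel_centre=.136)
for n in ("top","side"):
    p=read_camera(n);save(p,n+"0")
    print(n,{k:(np.array(v).round(3).tolist()) for k,v in p.items() if k not in("image","depth")})
    for k,z in zs.items():
        for r in landmark_of(k,p)[:2]:
            c,w=r["at"];d=p["depth"][int(round(w)),int(round(c))] if 0<=w<479.5 and 0<=c<639.5 else 0
            print(k,round(r["conf"],2),np.round(r["at"],1),'plane',world(p,c,w,z=z).round(3),'depth',world(p,c,w,d).round(3))
E
```

```text
{'time': 0.0, 'q': array([-1.24688308e+00,  2.64789009e-01,  1.60536061e+00,  1.46827155e-05,
        1.27368899e+00, -3.69002702e-02]), 'joint_vel': array([ 0.00061397, -0.00159309, -0.00125667, -0.00202816, -0.00015298,
        0.00211794]), 'joint_torque': array([-9.40547216e-04, -5.15110803e+01, -3.67314184e+01, -2.06118693e-05,
        1.28221544e-02,  9.92074604e-06]), 'tool_pos': array([ 0.23807205, -0.63085193,  0.22994509]), 'tcp_rot': array([-3.08841950e+00, -5.63289286e-01,  4.82385564e-04]), 'wrist_force': array([ 0.09345328, -1.07347601, -0.15574926]), 'torque': array([-0.00649529, -0.04222238,  0.02055358]), 'width': 1.0018176433500976}
top {'fovy': 47.96, 'cx': 316.996, 'cy': 238.844, 'world_from_camera': [[-0.099, 0.971, -0.217, 0.278], [-0.995, -0.097, 0.019, -0.004], [-0.003, 0.218, 0.976, 1.126], [0.0, 0.0, 0.0, 1.0]], 'shot': 1}
shallow_bowl_foot 0.95 [216.8 213. ] plane [0.588 0.174 0.063] depth [0.589 0.174 0.06 ]
shallow_bowl_foot 0.51 [295.2 211.8] plane [0.575 0.014 0.063] depth [0.564 0.014 0.1  ]
rice_bowl_foot 0.97 [150.7 224.6] plane [0.571 0.302 0.086] d
[... 314 characters left out ...]
316.585, 'cy': 244.66, 'world_from_camera': [[-0.995, 0.073, -0.073, 0.434], [-0.102, -0.627, 0.772, 0.678], [0.01, 0.776, 0.631, 0.669], [0.0, 0.0, 0.0, 1.0]], 'shot': 2}
shallow_bowl_foot 0.94 [255.7 324.1] plane [0.586 0.166 0.063] depth [0.588 0.16  0.056]
rice_bowl_foot 0.85 [243.9 388.4] plane [0.573 0.307 0.086] depth [0.574 0.303 0.08 ]
deep_bowl_foot 0.68 [266.3 249.9] plane [0.593 0.02  0.11 ] depth [0.594 0.014 0.104]
squat_jar_cap 0.93 [346.8 333.6] plane [0.428 0.154 0.045] depth [0.428 0.155 0.047]
tall_bottle_cap 0.87 [351.6 226.6] plane [ 0.433 -0.08   0.105] depth [ 0.433 -0.08   0.105]
wheel_centre 0.77 [319.4 163.5] plane [ 0.52  -0.28   0.136] depth [ 0.52  -0.278  0.137]
```

View pics/top0.png

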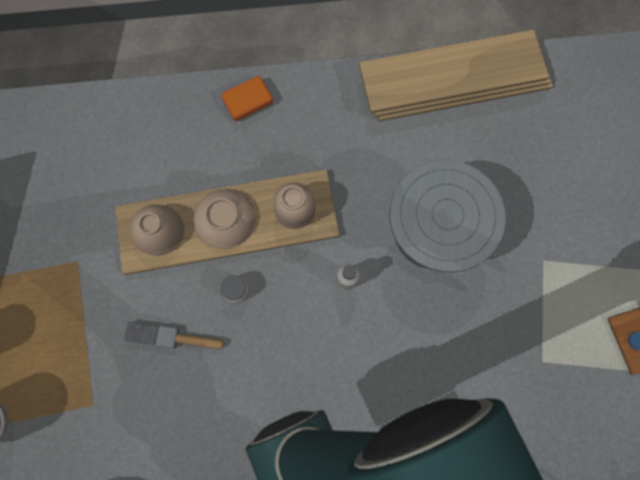

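View pics/side0.png

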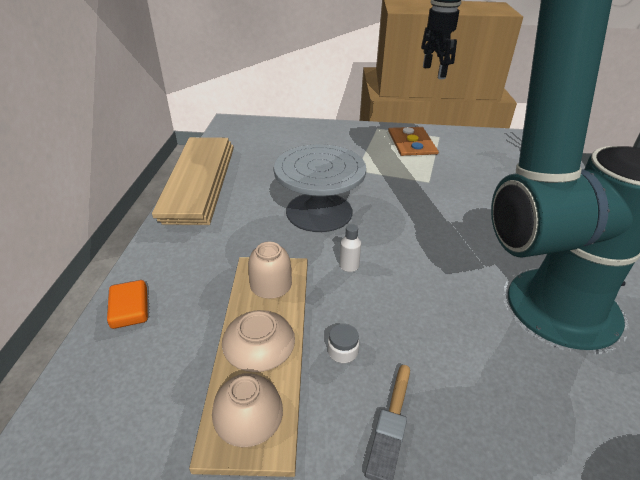

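The top view shows the row of bowls as rice (152,222), shallow (224,212) and deep (293,198). The squat jar is at (234,285), the bottle at (347,272) and the wheel at (448,214). The networks are a few pixels off, so I'll refine the positions from depth.

```bash
python3 - <<'E'
from h import *
def cloud(p):
    f=240/np.tan(np.radians(p["fovy"])/2)
    r,c=np.mgrid[:480,:640];d=p["depth"]
    v=np.stack([(c-p["cx"])/f*d,-(r-p["cy"])/f*d,-d],-1)
    T=np.array(p["world_from_camera"]); return (v@T[:3,:3].T+T[:3,3])[d>0]
for n in("top","side"):
    p=read_camera(n);P=cloud(p)
    for k,x,y,R,lo,hi in(("shallow",.58,.165,.06,.052,.085),("shallowall",.58,.165,.075,.03,.085),("rice",.573,.305,.04,.074,.1),("deep",.59,.018,.04,.095,.13),("jar",.434,.156,.05,.036,.06),("bottle",.433,-.08,.04,.09,.13),("wheel",.52,-.277,.14,.125,.155)):
        m=(np.hypot(P[:,0]-x,P[:,1]-y)<R)&(P[:,2]>lo)&(P[:,2]<hi);Q=P[m]
        if len(Q)<5: print(n,k,len(Q));continue
        c,s,a=cv2.minAreaRect(Q[:,:2].astype(np.float32)*1000)
        e,rad=cv2.minEnclosingCircle(Q[:,:2].astype(np.float32)*1000)
        print(n,k,len(Q),'mean',Q.mean(0).round(3),'rect',np.round(c),np.round(s),'circ',np.round(e),round(rad), 'z95',np.percentile(Q[:,2],[50,95]).round(3))
    t=p["image"].copy()
    T=np.array(p["world_from_camera"]);f=240/np.tan(np.radians(p["fovy"])/2)
E
```

```text
top shallow 1325 mean [0.586 0.166 0.058] rect [588. 167.] [93. 90.] circ [588. 168.] 48 z95 [0.057 0.065]
top shallowall 2685 mean [0.581 0.164 0.051] rect [586. 167.] [122. 125.] circ [586. 166.] 64 z95 [0.052 0.063]
top rice 827 mean [0.574 0.305 0.08 ] rect [576. 307.] [70. 70.] circ [575. 306.] 38 z95 [0.08  0.088]
top deep 963 mean [0.59  0.017 0.104] rect [591.  17.] [71. 71.] circ [592.  16.] 37 z95 [0.104 0.112]
top jar 522 mean [0.435 0.155 0.046] rect [435. 155.] [50. 50.] circ [436. 156.] 26 z95 [0.046 0.049]
top bottle 153 mean [ 0.435 -0.077  0.105] rect [435. -77.] [24. 25.] circ [435. -77.] 13 z95 [0.106 0.109]
top wheel 10177 mean [ 0.519 -0.271  0.137] rect [ 521. -272.] [218. 218.] circ [ 522. -272.] 110 z95 [0.137 0.14 ]
side shallow 1448 mean [0.583 0.173 0.058] rect [583. 172.] [88. 81.] circ [585. 169.] 45 z95 [0.057 0.064]
side shallowall 3125 mean [0.58  0.185 0.05 ] rect [582. 174.] [124. 114.] circ [584. 169.] 62 z95 [0.051 0.063]
side rice 1354 mean [0.572 0.312 0.08 ] rect [573. 309.] [67. 65.] circ [573. 308.] 35 z95 [0.079 0.087]
side deep 719 mean [0.588 0.026 0.103] rect [590.  23.] [71. 61.] circ [589.  20.] 36 z95 [0.104 0.111]
side jar 616 mean [0.433 0.16  0.045] rect [434. 157.] [51. 51.] circ [434. 157.] 27 z95 [0.045 0.047]
side bottle 143 mean [ 0.433 -0.072  0.102] rect [433. -75.] [23. 26.] circ [433. -76.] 13 z95 [0.104 0.107]
side wheel 3709 mean [ 0.517 -0.256  0.136] rect [ 519. -270.] [218. 219.] circ [ 518. -272.] 113 z95 [0.137 0.138]
```

```bash
cat > go.py <<'E'
from h import *
import sys
from scipy.spatial.transform import Rotation as R
s=read_state();Rm=R.from_rotvec(s["tcp_rot"]).as_matrix()
print('t',s['time'],s['tool_pos'].round(4),'zaxis',Rm[:,2].round(3),'x',Rm[:,0].round(3),'q',s['q'].round(2),'w',round(s['width'],2))
for a in sys.argv[1:]:
    t=np.array(eval(a));d=t-s["tool_pos"];print(a,'slide cm',(Rm.T@d*100).round(1),'dist',np.linalg.norm(d).round(3))
# small tilt fix
z=Rm[:,2];print('tiltfix',(Rm.T@np.cross(z,[0,0,-1])).round(4))
E
python3 go.py .24,-.631,.32 .42,-.2,.33 .586,.168,.33
```

```text
t 0.8 [ 0.2383 -0.6316  0.2314] zaxis [ 0. -0. -1.] x [0.936 0.353 0.   ] q [-1.25  0.26  1.6   0.    1.27 -0.04] w 1.0
.24,-.631,.32 slide cm [ 0.2  0.  -8.9] dist 0.089
.42,-.2,.33 slide cm [ 32.2 -34.   -9.9] dist 0.479
.586,.168,.33 slide cm [ 60.8 -62.5  -9.9] dist 0.877
tiltfix [ 0.0001 -0.      0.    ]
```

Call:
{"api": "play_rows", "payload": {"slide": [[0, 0, -2], [0, 0, -5], [0, 0, -8], [1, -1, -10], [3, -3, -10], [5.5, -5.6, -10], [8, -8.2, -10], [10.5, -10.8, -10], [13, -13.4, -10], [15.5, -16, -10], [17.5, -18, -10], [19, -19.5, -10]], "delta_rot": [[0, 0, 0], [0, 0, 0], [0, 0, 0], [0, 0, 0], [0, 0, 0], [0, 0, 0], [0, 0, 0], [0, 0, 0], [0, 0, 0], [0, 0, 0], [0, 0, 0], [0, 0, 0]], "hand": 0}}

```text
time: 1.8
tool_pos: [0.3479, -0.3796, 0.3317]
tcp_rot: [3.09, 0.565, 0.001]
wrist_force: [0.1, -0.6, -0.3]
width: 0.002
```

```bash
python3 go.py .586,.168,.33
```

```text
t 1.8 [ 0.3479 -0.3796  0.3317] zaxis [ 0.001  0.    -1.   ] x [0.935 0.354 0.001] q [-0.88 -0.09  1.8   0.    1.43  0.33] w 0.0
.586,.168,.33 slide cm [ 41.7 -42.8   0.2] dist 0.597
tiltfix [ 0.0003 -0.0008 -0.    ]
```

Call:
{"api": "play_rows", "payload": {"slide": [[1.5, -1.5, 0], [4, -4.1, 0], [6.5, -6.7, 0], [9, -9.3, 0], [11.5, -11.9, 0], [14, -14.4, 0], [16.5, -17, 0], [19, -19.6, 0], [21.5, -22.1, 0], [24, -24.7, 0], [26, -26.7, 0], [27.5, -28.2, 0]], "delta_rot": [[0, 0, 0], [0, 0, 0], [0, 0, 0], [0, 0, 0], [0, 0, 0], [0, 0, 0], [0, 0, 0], [0, 0, 0], [0, 0, 0], [0, 0, 0], [0, 0, 0], [0, 0, 0]]}}

```text
time: 2.8
tool_pos: [0.5059, -0.016, 0.3321]
tcp_rot: [-3.089, -0.568, -0.003]
wrist_force: [-0.9, -0.5, -0.1]
width: 0.002
```

```bash
python3 go.py .586,.168,.33  .586,.168,.099
```

```text
t 2.8 [ 0.5059 -0.016   0.3321] zaxis [ 0.002  0.001 -1.   ] x [0.935 0.356 0.002] q [-0.08 -0.11  1.82  0.    1.43  1.13] w 0.0
.586,.168,.33 slide cm [ 14.  -14.3   0.2] dist 0.201
.586,.168,.099 slide cm [ 14.  -14.3  23.3] dist 0.308
tiltfix [ 0.0001 -0.0018 -0.    ]
```

Call:
{"api": "play_rows", "payload": {"slide": [[1.5, -1.5, 0], [4, -4, 0], [6.5, -6.6, 0], [9, -9.2, 0], [11.5, -11.7, 0], [13, -13.3, 0], [14, -14.3, 0.2], [14, -14.3, 2], [14, -14.3, 4], [14, -14.3, 6], [14, -14.3, 7], [14, -14.3, 7]], "delta_rot": [[0, 0, 0], [0, 0, 0], [0, 0, 0], [0, 0, 0], [0, 0, 0], [0, 0, 0], [0, 0, 0], [0, 0, 0], [0, 0, 0], [0, 0, 0], [0, 0, 0], [0, 0, 0]]}}

```text
time: 3.8
tool_pos: [0.5839, 0.1666, 0.2588]
tcp_rot: [3.09, 0.568, -0.007]
wrist_force: [0.2, -0.2, -0.8]
width: -0.0
```

```bash
python3 go.py .586,.168,.099; python3 - <<'E'
from h import *
from scipy.spatial.transform import Rotation as R
s=read_state();p=read_camera("wrist");save(p,"w1")
T=np.eye(4);T[:3,:3]=R.from_rotvec(s["tcp_rot"]).as_matrix();T[:3,3]=s["tool_pos"];T=T@np.array(p["hand_eye"])
for k,z in dict(shallow_bowl_foot=.063,squat_jar_cap=.045,rice_bowl_foot=.086,deep_bowl_foot=.11).items():
    for r in landmark_of(k,p)[:2]: print(k,r,world(p,*r["at"],T=T,z=z).round(4))
E
```

```text
t 3.8 [0.5839 0.1666 0.2588] zaxis [-0.004 -0.001 -1.   ] x [ 0.935  0.355 -0.004] q [ 0.24  0.12  1.72 -0.    1.3   1.44] w -0.0
.586,.168,.099 slide cm [ 0.3 -0.1 16. ] dist 0.16
tiltfix [-0.0005  0.0043 -0.    ]
shallow_bowl_foot {'at': [319.7, 206.9], 'conf': 0.68} [0.5863 0.1681 0.063 ]
squat_jar_cap {'at': [282.9, 330.4], 'conf': 0.77} [0.4358 0.1555 0.045 ]
rice_bowl_foot {'at': [169.0, 170.5], 'conf': 0.84} [0.5737 0.3051 0.086 ]
rice_bowl_foot {'at': [322.3, 207.6], 'conf': 0.34} [0.5907 0.1671 0.086 ]
deep_bowl_foot {'at': [484.1, 273.0], 'conf': 0.89} [0.5911 0.0147 0.11  ]
```

View pics/w1.png

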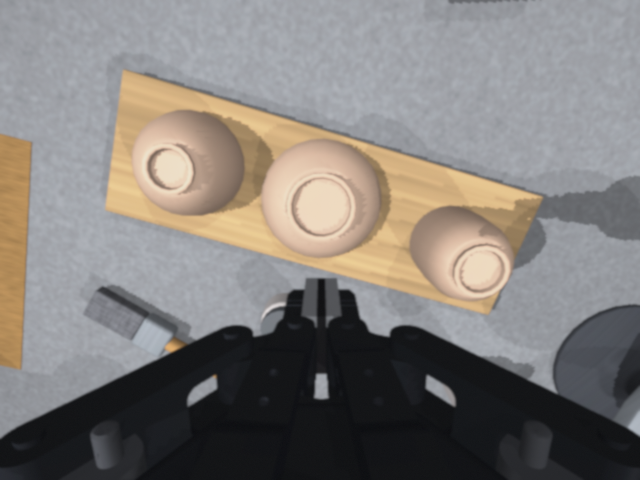

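The wrist view shows the shallow bowl's foot at (320,206). It back-projects to (0.586, 0.168), which agrees with the depth fits, so I'm descending.

Call:
{"api": "play_rows", "payload": {"slide": [[0.2, 0, 1.5], [0.3, -0.1, 3.5], [0.3, -0.1, 5.5], [0.3, -0.1, 7.5], [0.3, -0.1, 9.5], [0.3, -0.1, 11.5], [0.3, -0.1, 13], [0.3, -0.1, 14.3], [0.3, -0.1, 15.2], [0.3, -0.1, 15.8], [0.3, -0.1, 16], [0.3, -0.1, 16]], "delta_rot": [[0, 0.004, 0], [0, 0.004, 0], [0, 0.004, 0], [0, 0.004, 0], [0, 0.004, 0], [0, 0.004, 0], [0, 0.004, 0], [0, 0.004, 0], [0, 0.004, 0], [0, 0.004, 0], [0, 0.004, 0], [0, 0.004, 0]]}}

```text
time: 5.05
tool_pos: [0.5903, 0.1697, 0.1044]
tcp_rot: [-3.089, -0.568, -0.014]
wrist_force: [0.6, -0.5, 0.4]
width: -0.003
```

Call:
{"api": "play_rows", "payload": {"slide": [[0, 0, 0], [0, 0, 0], [0, 0, 0], [0, 0, 0], [0, 0, 0], [0, 0, 0], [0, 0, 0], [0, 0, 0], [0, 0, 0], [0, 0, 0], [0, 0, 0], [0, 0, 0]], "delta_rot": [[0, 0, 0], [0, 0, 0], [0, 0, 0], [0, 0, 0], [0, 0, 0], [0, 0, 0], [0, 0, 0], [0, 0, 0], [0, 0, 0], [0, 0, 0], [0, 0, 0], [0, 0, 0]]}}

```text
time: 6.05
tool_pos: [0.5903, 0.1697, 0.1044]
tcp_rot: [-3.089, -0.568, -0.014]
wrist_force: [-0.5, 0.1, 0.7]
width: -0.004
```

Call:
{"api": "play_rows", "payload": {"slide": [[0, 0, 0], [0, 0, 0], [0, 0, 0], [0, 0, 0], [0, 0, 0], [0, 0, 0], [0, 0, 0], [0, 0, 0], [0, 0, 0], [0, 0, 0], [0, 0, 0], [0, 0, 0]], "delta_rot": [[0, 0, 0], [0, 0, 0], [0, 0, 0], [0, 0, 0], [0, 0, 0], [0, 0, 0], [0, 0, 0], [0, 0, 0], [0, 0, 0], [0, 0, 0], [0, 0, 0], [0, 0, 0]]}}

```text
time: 7.05
tool_pos: [0.5903, 0.1698, 0.1044]
tcp_rot: [-3.089, -0.568, -0.014]
wrist_force: [-0.3, -0.3, -0.1]
width: 0.001
```

```bash
python3 go.py .586,.168,.099 .586,.168,.20 .435,.156,.2 .435,.156,.081
```

```text
t 7.05 [0.5903 0.1698 0.1044] zaxis [ 0.009  0.003 -1.   ] x [0.935 0.356 0.009] q [0.24 0.25 1.87 0.   1.02 1.45] w 0.0
.586,.168,.099 slide cm [-0.5  0.   0.5] dist 0.007
.586,.168,.20 slide cm [-0.4  0.  -9.6] dist 0.096
.435,.156,.2 slide cm [-14.9  -4.2  -9.7] dist 0.183
.435,.156,.081 slide cm [-15.   -4.2   2.2] dist 0.158
tiltfix [ 0.0005 -0.009   0.    ]
```

Call:
{"api": "play_rows", "payload": {"slide": [[-0.2, 0, -2], [-0.4, 0, -5], [-0.4, 0, -8], [-2, -0.5, -9.6], [-4, -1.1, -9.7], [-6.5, -1.8, -9.7], [-9, -2.5, -9.7], [-11.5, -3.2, -9.7], [-13.5, -3.8, -9.7], [-14.9, -4.2, -9.7], [-14.9, -4.2, -9.7], [-14.9, -4.2, -9.7]], "delta_rot": [[0, -0.009, 0], [0, -0.009, 0], [0, -0.009, 0], [0, -0.009, 0], [0, -0.009, 0], [0, -0.009, 0], [0, -0.009, 0], [0, -0.009, 0], [0, -0.009, 0], [0, -0.009, 0], [0, -0.009, 0], [0, -0.009, 0]]}}

```text
time: 8.05
tool_pos: [0.4352, 0.1558, 0.2004]
tcp_rot: [3.089, 0.568, 0.002]
wrist_force: [-0.4, -0.1, -0.3]
width: 0.0
```

```bash
python3 go.py .435,.156,.2 .435,.156,.081
```

```text
t 8.05 [0.4352 0.1558 0.2004] zaxis [ 0.002 -0.    -1.   ] x [0.935 0.356 0.001] q [ 0.29 -0.13  2.08 -0.    1.19  1.5 ] w 0.0
.435,.156,.2 slide cm [-0. -0.  0.] dist 0.0
.435,.156,.081 slide cm [-0.  -0.  11.9] dist 0.119
tiltfix [ 0.0007 -0.0014  0.    ]
```

Call:
{"api": "play_rows", "payload": {"slide": [[0, 0, 1], [0, 0, 2.5], [0, 0, 4], [0, 0, 5.5], [0, 0, 7], [0, 0, 8.5], [0, 0, 9.8], [0, 0, 10.8], [0, 0, 11.5], [0, 0, 11.9], [0, 0, 11.9], [0, 0, 11.9]], "delta_rot": [[0, 0, 0], [0, 0, 0], [0, 0, 0], [0, 0, 0], [0, 0, 0], [0, 0, 0], [0, 0, 0], [0, 0, 0], [0, 0, 0], [0, 0, 0], [0, 0, 0], [0, 0, 0]]}}

```text
time: 9.05
tool_pos: [0.4358, 0.1558, 0.0815]
tcp_rot: [3.089, 0.568, 0.003]
wrist_force: [-0.6, 0.1, 0.5]
width: -0.004
```

Call:
{"api": "play_rows", "payload": {"slide": [[0, 0, 0], [0, 0, 0], [0, 0, 0], [0, 0, 0], [0, 0, 0], [0, 0, 0], [0, 0, 0], [0, 0, 0], [0, 0, 0], [0, 0, 0], [0, 0, 0], [0, 0, 0]], "delta_rot": [[0, 0, 0], [0, 0, 0], [0, 0, 0], [0, 0, 0], [0, 0, 0], [0, 0, 0], [0, 0, 0], [0, 0, 0], [0, 0, 0], [0, 0, 0], [0, 0, 0], [0, 0, 0]]}}

```text
time: 10.05
tool_pos: [0.4358, 0.1558, 0.0815]
tcp_rot: [3.089, 0.568, 0.003]
wrist_force: [0.3, -0.5, -0.6]
width: 0.001
```

Call:
{"api": "play_rows", "payload": {"slide": [[0, 0, 0], [0, 0, 0], [0, 0, 0], [0, 0, 0], [0, 0, 0], [0, 0, 0], [0, 0, 0], [0, 0, 0], [0, 0, 0], [0, 0, 0], [0, 0, 0], [0, 0, 0]], "delta_rot": [[0, 0, 0], [0, 0, 0], [0, 0, 0], [0, 0, 0], [0, 0, 0], [0, 0, 0], [0, 0, 0], [0, 0, 0], [0, 0, 0], [0, 0, 0], [0, 0, 0], [0, 0, 0]]}}

```text
time: 11.05
tool_pos: [0.4358, 0.1559, 0.0815]
tcp_rot: [3.089, 0.568, 0.003]
wrist_force: [0.7, 0.6, 0.5]
width: -0.0
```

```bash
python3 go.py .435,.156,.081 .435,.156,.32 .52,-.272,.32 .52,-.272,.172
```

```text
t 11.05 [0.4358 0.1559 0.0815] zaxis [ 0.002 -0.    -1.   ] x [0.935 0.356 0.002] q [ 0.29  0.01  2.19 -0.    0.94  1.5 ] w -0.0
.435,.156,.081 slide cm [-0.1 -0.   0. ] dist 0.001
.435,.156,.32 slide cm [ -0.   -0.  -23.9] dist 0.239
.52,-.272,.32 slide cm [ -7.3  43.  -23.8] dist 0.497
.52,-.272,.172 slide cm [-7.3 43.  -9. ] dist 0.445
tiltfix [ 0.0007 -0.0016  0.    ]
```

Call:
{"api": "play_rows", "payload": {"slide": [[0, 0, -2], [0, 0, -5], [0, 0, -8], [0, 0, -11], [0, 0, -14], [0, 0, -17], [0, 0, -20], [0, 0, -22.5], [-0.3, 2, -24], [-0.8, 4.5, -24], [-1.3, 7.5, -24], [-1.7, 10, -24]], "delta_rot": [[0, 0, 0], [0, 0, 0], [0, 0, 0], [0, 0, 0], [0, 0, 0], [0, 0, 0], [0, 0, 0], [0, 0, 0], [0, 0, 0], [0, 0, 0], [0, 0, 0], [0, 0, 0]]}}

```text
time: 12.05
tool_pos: [0.4554, 0.0552, 0.3223]
tcp_rot: [3.088, 0.57, 0.005]
wrist_force: [0.3, -0.3, 0.8]
width: 0.003
```

```bash
python3 go.py .52,-.272,.32
```

```text
t 12.05 [0.4554 0.0552 0.3223] zaxis [ 0.003 -0.    -1.   ] x [0.934 0.357 0.003] q [ 0.07 -0.2   1.92 -0.    1.42  1.27] w 0.0
.52,-.272,.32 slide cm [-5.6 32.9  0.3] dist 0.334
tiltfix [ 0.0016 -0.003   0.    ]
```

Call:
{"api": "play_rows", "payload": {"slide": [[-0.3, 2, 0], [-0.8, 5, 0], [-1.4, 8, 0], [-1.9, 11, 0], [-2.4, 14, 0], [-2.9, 17, 0], [-3.4, 20, 0], [-3.9, 23, 0], [-4.4, 26, 0], [-4.9, 29, 0], [-5.4, 31.5, 0], [-5.6, 32.9, 0.3]], "delta_rot": [[0, -0.003, 0], [0, -0.003, 0], [0, -0.003, 0], [0, -0.003, 0], [0, -0.003, 0], [0, -0.003, 0], [0, -0.003, 0], [0, -0.003, 0], [0, -0.003, 0], [0, -0.003, 0], [0, -0.003, 0], [0, -0.003, 0]]}}

```text
time: 13.05
tool_pos: [0.5207, -0.275, 0.3198]
tcp_rot: [3.087, 0.566, 0.001]
wrist_force: [0.4, -0.3, 0.5]
width: -0.001
```

```bash
python3 - <<'E'
from h import *
from scipy.spatial.transform import Rotation as R
s=read_state();p=read_camera("wrist");save(p,"w2")
T=np.eye(4);T[:3,:3]=R.from_rotvec(s["tcp_rot"]).as_matrix();T[:3,3]=s["tool_pos"];T=T@np.array(p["hand_eye"])
for r in landmark_of("wheel_centre",p)[:2]: print(r,world(p,*r["at"],T=T,z=.136).round(4))
E
python3 go.py .52,-.272,.172
```

```text
{'at': [316.9, 215.4], 'conf': 0.64} [ 0.5177 -0.2735  0.136 ]
t 13.15 [ 0.5202 -0.2738  0.3184] zaxis [-0.001 -0.001 -1.   ] x [ 0.935  0.354 -0.001] q [-0.53  0.06  1.68 -0.    1.4   0.68] w -0.0
.52,-.272,.172 slide cm [ 0.1 -0.2 14.6] dist 0.146
tiltfix [ 0.0004  0.0013 -0.    ]
```

View pics/w2.png

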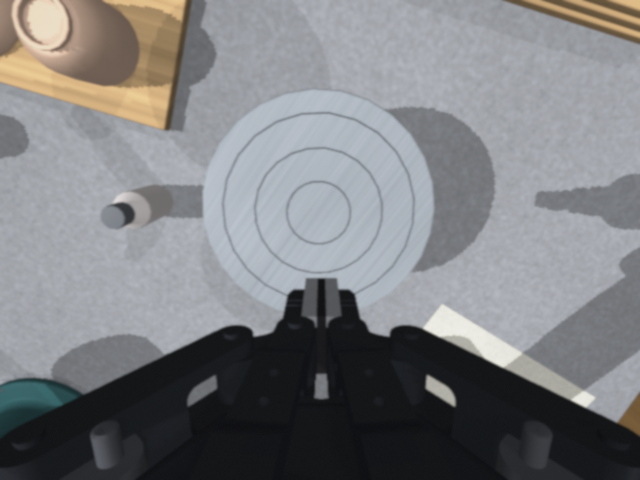

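The inner ring of the wheel is centred at about (318,212), which agrees with (0.52, -0.272). I'm descending to 3.6 cm above the disc.

Call:
{"api": "play_rows", "payload": {"slide": [[0, -0.1, 1.5], [0, -0.1, 3.2], [0, -0.1, 5], [0, -0.1, 6.8], [0, -0.1, 8.6], [0, -0.1, 10.4], [0, -0.1, 12], [0, -0.1, 13.2], [0, -0.1, 14.1], [0, -0.1, 14.6], [0, -0.1, 14.6], [0, -0.1, 14.6]], "delta_rot": [[0, 0, 0], [0, 0, 0], [0, 0, 0], [0, 0, 0], [0, 0, 0], [0, 0, 0], [0, 0, 0], [0, 0, 0], [0, 0, 0], [0, 0, 0], [0, 0, 0], [0, 0, 0]]}}

```text
time: 14.15
tool_pos: [0.5201, -0.2729, 0.1729]
tcp_rot: [3.089, 0.566, -0.001]
wrist_force: [0.7, -0.5, -0.2]
width: -0.0
```

Call:
{"api": "play_rows", "payload": {"slide": [[0, 0, 0], [0, 0, 0], [0, 0, 0], [0, 0, 0], [0, 0, 0], [0, 0, 0], [0, 0, 0], [0, 0, 0], [0, 0, 0], [0, 0, 0], [0, 0, 0], [0, 0, 0]], "delta_rot": [[0, 0, 0], [0, 0, 0], [0, 0, 0], [0, 0, 0], [0, 0, 0], [0, 0, 0], [0, 0, 0], [0, 0, 0], [0, 0, 0], [0, 0, 0], [0, 0, 0], [0, 0, 0]]}}

```text
time: 15.15
tool_pos: [0.5201, -0.2729, 0.1728]
tcp_rot: [3.089, 0.566, -0.001]
wrist_force: [-0.0, -0.8, -0.5]
width: 0.001
```

Call:
{"api": "play_rows", "payload": {"slide": [[0, 0, 0], [0, 0, 0], [0, 0, 0], [0, 0, 0], [0, 0, 0], [0, 0, 0], [0, 0, 0], [0, 0, 0], [0, 0, 0], [0, 0, 0], [0, 0, 0], [0, 0, 0]], "delta_rot": [[0, 0, 0], [0, 0, 0], [0, 0, 0], [0, 0, 0], [0, 0, 0], [0, 0, 0], [0, 0, 0], [0, 0, 0], [0, 0, 0], [0, 0, 0], [0, 0, 0], [0, 0, 0]]}}

```text
time: 16.15
tool_pos: [0.5201, -0.2729, 0.1728]
tcp_rot: [3.089, 0.566, -0.001]
wrist_force: [-0.1, 0.7, 0.0]
width: 0.0
```

```bash
python3 go.py .52,-.272,.172; python3 -c "
from h import *
save(read_camera('side'),'side1')"
```

```text
t 16.15 [ 0.5201 -0.2729  0.1728] zaxis [-0.001 -0.001 -1.   ] x [ 0.935  0.355 -0.001] q [-0.52  0.14  1.86 -0.    1.14  0.68] w 0.0
.52,-.272,.172 slide cm [ 0.  -0.1  0.1] dist 0.001
tiltfix [0.0007 0.0009 0.    ]
```

View pics/side1.png

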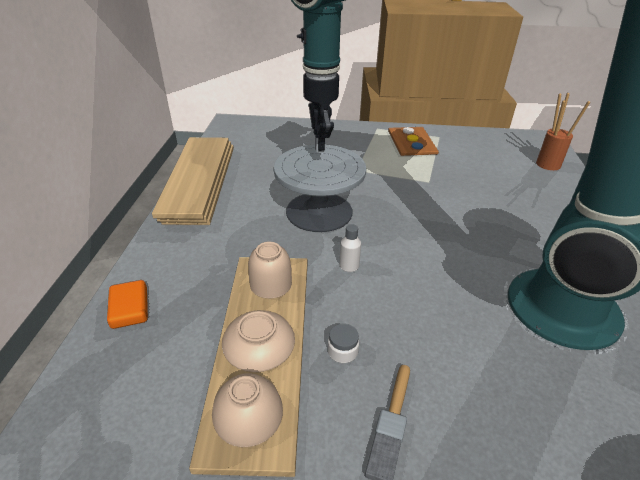

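The side view shows the fingertips at (321,148), clear above the wheel's centre at (320,164). Everything else is where it was in the first picture. I'm handing in.

```bash
python3 -c "
from workcell import *
print(finish_job())"
```

```text
the job is handed in; nothing more can be done
None
```

The arm pointed at all three things in the order asked, with the fingers shut. It held still about 2 s over each and was handed in still pointing at the wheel, about 16 s into the 54 s allowed.

| Target | Height of fingertips above it | Sideways offset from centre |
|---|---|---|
| Shallow bowl's foot | about 4.1 cm | about 5 mm |
| Squat jar's cap | about 3.6 cm | about 1 mm |
| Wheel centre | about 3.7 cm | about 1 mm |

- **Offset at the bowl:** the descent there stopped 5 mm higher and 5 mm to the side of where I aimed. I left it, since it was still over the foot and within two to five centimetres.
- **Passing the others:** I crossed the deep bowl and the bottle about 20 cm above their tops.
- **Touching nothing:** every wrist force reading after a move stayed near 1 N or below. The last side picture shows the bowls, jar, bottle and brush where they started.
- **Locating the targets:** some of the networks' first positions from the top and side cameras were 4–13 mm off. I used fits to the depth images instead, and the wrist camera agreed with those to about 3 mm.

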